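# Clamp an ink pot in a sprung cocking clamp

### The job

Clamp the small blue-lidded ink pot in the spring clamp: ease the clamp's arm back by its black post just until the hidden catch holds it - feel for it, and do not force the arm against the stop behind it - and let go. Then stand the pot upright on the base plate in the white V, and with your hand off the pot press the red trigger so that the arm snaps over and holds it there. Leave the jars and the wash bottles alone.

Things in the scene. Friction and masses are not known exactly. Their poses are not given: they have to be found in the camera images.
- clamp_base: Spring clamp bolted to the bench, another place and yaw (within 0.2 rad) each time. Origin on the arm's pivot axis at bench level, z up. In mm in its frame: aluminium plate x -65..85, y -77..113, 12 thick; grey housing x -24..72, y -74..8, top 46 above the bench; white V block x 38..66, y 43..81, top 57 above the bench, opening toward -x.
- clamp_arm (a joint): Turn of the steel arm about the vertical pivot, rad, counter-clockwise from above; 0 = shut and empty, it points 78 deg from clamp_base +x toward +y; 0.21 = clamping the pot. The spring pulls it shut with 0.45*(q+0.9) N m. It catches at some q from 0.80 to 1.40, set anew each time inside the closed housing and not to be seen. Caught, it drops back a little onto the sear and stays when let go.
- post (a point): Mid-height (57 mm above the bench) of the upright black post for pulling the arm: diameter 14 mm, 105 mm from the pivot, free from 36 to 77 mm up. It takes 4 N to start, 7 to 10 N when cocked; the sear adds up to 3 N at 0.3 to 0.15 rad before it catches, less after. 4 mm past the catch lies a rubber buffer, 1.8 N per mm at the post: above 8 N on it (5 mm; about 17 N in all) it is overloaded.
- trigger_top (a point): Centre of the top of the red round trigger button on the housing, diameter 24 mm, 64 mm above the bench, travel 8 mm straight down. It releases the cocked arm after about 5 to 6 mm and takes up to about 9 N; at the end of its travel it is rigid.
- nest (a point): Where the centre of the pot's underside lies when it is seated in the V: on the base plate's top, 12 mm above the bench. In the clamp_base frame at x 25, y 62 mm. Axes as clamp_base: the V walls touch the pot on its +x side, the arm presses on its -x side; the sides toward +y and -y are free for fingers.
- pot_center (a point): Centre (half-way up) of the small ink pot: an upright white pot with a blue lid and a red band, diameter 38 mm, height 66 mm, about 50 g, loose on the bench at the start. z along its axis, up.
- jar_white: Bystander: ink jar with pale grey lid, diameter 54 mm, height 55 mm. Origin under its centre.
- jar_black: Bystander: ink jar with cream lid and dark band, diameter 60 mm, height 62 mm. Origin under its centre.
- bottle_small: Bystander: small white wash bottle with bent spout, 70 x 46 mm, height 128 mm. Origin under its centre.
- bottle_big: Bystander: large white wash bottle, diameter 83 mm, height 229 mm. Origin under its centre.
- clamp_pad (a point): Point on the arm's bar 62 mm from the pivot, where it presses on the pot. The bar is 12 mm wide, 20 to 32 mm above the bench, and ends 112 mm from the pivot.

How it is judged:
By the outcome, as a careful person would: the job done as asked, in the order asked, and still so for the second after the job is handed in, with the robot touching nothing.
It also fails if it takes over 72 s, if anything falls off the work surface, if the arm or the gripper's body presses on something with over 40 N, if the wrist force passes 120 N, or if a joint passes its speed limit or range.

### The arm

A 7-joint arm with a two-finger parallel gripper is mounted at the origin on a cart in front of the work surface, level with it; the furniture and walls round the work are solid. World frame = base frame: x ahead of the robot, y to its left, z up, the work surface at z = 0. Lengths are in m, angles in rad, forces in N, time in s.
With the tool pointing down it reaches from about 0.35 to 0.9 m from the base axis. Payload 8.1 kg.
Tool frame: the origin (TCP) lies between the finger pads; the fingertips stand 25 mm ahead of it and the grasp point (between the pads) lies 6 mm ahead of it; z points along the fingers, y is the direction in which the jaws open and shut (so a half turn about z gives the same grasp; the last joint's range is limited). The gripper opens to 92 mm and grips with 3 to 60 N. Pads are 19 mm wide; open, the fingers measure 130 mm over their backs; the gripper's body (75 mm by 190 mm) begins 47 mm behind the grasp point.
Start: joints at [1.131, 0.434, 0.025, 1.573, -0.012, 1.134, -0.075], TCP at [0.207, -0.59, 0.252] pointing down, gripper open.
Joint ranges: [-2.62, 2.62], [-0.44, 2.09], [-1.27, 1.32], [0.08, 2.57], [-1.32, 4.46], [0.12, 2], [-2.74, 2.74]. Speed limits (rad/s): [2.22, 2.22, 3.01, 3.01, 3.14, 3.14, 3.14].

### API

Orientations are given as a rotation vector (axis times angle).
In Python, from cell import * gives the robot as it stands.
- The arm moves only by the shell command python3 -m jog 'ROWS' [FORCE]. ROWS is JSON, one flat list of numbers, 5 for each row, row after row: the finger opening in mm, from 0 to 91.8, then the shift along the tool's x, y, z in units of 40 mm (1.0 is 40 mm), then the turn about the tool's z in units of 6 degrees (1.0 is 6 degrees). A call has 1 to 20 rows; each row shifts and turns the pose as measured when the row begins, along the tool's axes as they then stand; what a row does not reach is not made up. A row lasts 1/12 s, in which the tool goes at most 41.7 mm and 7.16 degrees, less where a joint would pass 70% of its speed; a pose out of reach is approached as far as the arm can. A call is refused whole if a number of a shift passes 1 or a number of a turn 1, either way. A call with a gripper value outside its range is refused whole. The fingers move at their own pace and stop on an object; FORCE is the grip in N (left out, the last holds). Time passes only in rows, so rows that do not move let the fingers close. It gives the time, the measured TCP pose, the force and the opening at its end, in the units of the state.
- observe(): the state, without advancing time (a new reading comes with each control period).
- get_image(name): name is "scene" or "top" or "wrist"; returns the picture (384x512x3 uint8, red, green, blue); there is no depth.
- camera_params(name): a dict with "intrinsics" (3x3 intrinsics, pixels), "xyz" and "orientation" of the camera in the world. Camera axes: x right, y down, z forward; pixel columns grow to the right and rows downward; lengths in m; the calibration is good to about 2 mm. A picture is of the moment at which its call begins: read the wrist's pose just before it. camera_params takes no time and is no camera call; for the wrist camera it gives the pose at the moment of the call.
- sign_off(): hands the job in, once; it reports no verdict.
The state is a dict: "clock": time; "joints": joint angles; "dq": joint speeds; "joint_efforts": joint torques, N m; "position": TCP position; "ee_rot": TCP orientation; "force": force on the tool from outside, world axes, zero at the start; "ft_torque": the same for the moment, N m; "width": opening from 0.0 (shut) to 1.0 (fully open).
Only numpy, scipy, OpenCV 4.12 (cv2) and the standard library are available. Lean on these libraries where they do the work, as an engineer would, in place of code of your own. Each camera call takes 0.05 s, during which the arm holds its last target. There are 200 camera calls.

## Working session

There is one attempt and no reset: what is moved stays moved. The work goes in short steps, Python scripts to look and compute and a shell command to move; the robot and the scene stay as the last step left them, time stands still between calls to the robot, and variables do not carry over. Pictures are saved under pics/ and viewed, about 8 in all and at most 12, crops included, and the job is handed in when it is done.

```bash
ls; mkdir -p pics; python3 - <<'E'
from cell import *
import cv2
s=observe();print(s)
for n in("scene","top"):
    im=get_image(n);cv2.imwrite(f"pics/{n}0.png",im[:,:,::-1]);print(n,camera_params(n))
E
```

```text
pics
{'clock': 0.0, 'joints': array([ 1.13137997,  0.4352442 ,  0.02497239,  1.57409593, -0.01157502,
        1.13401423, -0.07507018]), 'dq': array([-0.00016143,  0.00102615, -0.00161368,  0.00060784, -0.0006731 ,
        0.0003956 , -0.00062257]), 'joint_efforts': array([-4.54974615e-04, -6.67846584e+01,  9.84820984e-01, -3.14455962e+01,
       -6.06786017e-02,  4.30432206e-02,  2.42250781e-04]), 'position': array([ 0.20633609, -0.58945119,  0.25093222]), 'ee_rot': array([-3.09562025e+00, -5.26266881e-01,  6.84789215e-04]), 'force': array([0.08522632, 0.22679171, 0.08531165]), 'ft_torque': array([ 0.00501704,  0.00119202, -0.01383514]), 'width': 0.9984320996099424}
scene {'intrinsics': array([[398.22494861,   0.        , 258.3185569 ],
       [  0.        , 398.22494861, 190.64039646],
       [  0.        ,   0.        ,   1.        ]]), 'xyz': array([0.01234464, 0.32195565, 0.46833713]), 'orientation': array([-0.96181883,  2.17917492, -1.325727  ])}
top {'intrinsics': array([[440.46912884,   0.        , 260.41453401],
       [  0.        , 440.46912884, 189.12559728],
       [  0.        ,   0.        ,   1.        ]]), 'xyz': array([ 0.39613956, -0.23042887,  1.26539731]), 'orientation': array([-2.15743724,  2.09486809, -0.19928987])}
```

View pics/scene0.png

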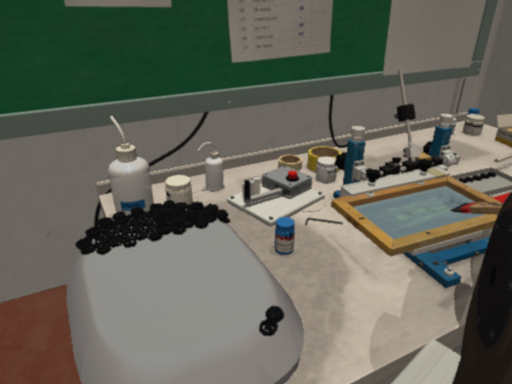

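View pics/top0.png

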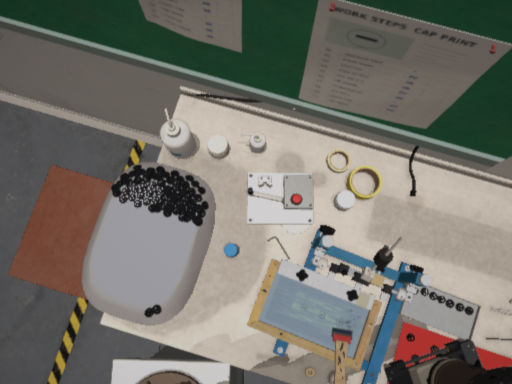

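The scene view shows the pot at (285,236) and the clamp at (277,195). In the top view, the clamp plate is at (280,198), the red trigger at (297,199), the post at (251,191), the V at (265,181) and the pot lid at (231,250).

```bash
cat > h.py <<'E'
from cell import *
import cv2, numpy as np
from scipy.spatial.transform import Rotation as R
def ray(n,uv,P=None):
    P=P or camera_params(n); d=R.from_rotvec(P["orientation"]).as_matrix()@np.linalg.inv(P["intrinsics"])@np.array([*uv,1.]); return np.array(P["xyz"]),d
def plane(n,uv,z,P=None):
    o,d=ray(n,uv,P); return o+d*(z-o[2])/d[2]
def proj(n,p,P=None):
    P=P or camera_params(n); q=P["intrinsics"]@(R.from_rotvec(P["orientation"]).as_matrix().T@(np.array(p)-P["xyz"])); return q[:2]/q[2]
def blobs(mask,roi):
    u0,v0,u1,v1=roi; m=np.zeros_like(mask,np.uint8); m[v0:v1,u0:u1]=mask[v0:v1,u0:u1]
    n,l,st,c=cv2.connectedComponentsWithStats(m); return sorted([(int(st[i,4]),c[i].round(2)) for i in range(1,n)],key=lambda t:-t[0])[:3]
E
python3 - <<'E'
from h import *
im=cv2.imread("pics/top0.png"); hsv=cv2.cvtColor(im,cv2.COLOR_BGR2HSV); H,S,V=cv2.split(hsv)
red=((H<8)|(H>172))&(S>130)&(V>80); blue=(H>95)&(H<125)&(S>120)&(V>60)
b=blobs(red,(285,185,310,212));print("trig",b,plane("top",b[0][1],.064))
b=blobs(blue,(218,236,245,265));print("lid",b,plane("top",b[0][1],.066))
b=blobs(V<70,(244,182,260,200));print("post",b,plane("top",b[0][1],.077))
u0,v0,u1,v1=235,160,325,240
g=((S<22)&(V>150)).astype(np.uint8); m=np.zeros_like(g); m[v0:v1,u0:u1]=g[v0:v1,u0:u1]
hsvp=[tuple(hsv[v,u]) for v,u in((215,270),(230,240),(180,255),(185,300))];print(hsvp)
im3=cv2.resize(im[150:270,210:330],None,fx=5,fy=5,interpolation=cv2.INTER_CUBIC);cv2.imwrite("pics/crop1.png",im3)
E
```

```text
trig [(69, array([296.16, 198.32]))] [ 0.59676794 -0.33032059  0.064     ]
lid [(129, array([230.64, 249.88]))] [ 0.45013024 -0.1552638   0.066     ]
post [(23, array([249.96, 191.17]))] [ 0.61067842 -0.20229457  0.077     ]
[(np.uint8(165), np.uint8(2), np.uint8(208)), (np.uint8(16), np.uint8(33), np.uint8(176)), (np.uint8(165), np.uint8(2), np.uint8(208)), (np.uint8(17), np.uint8(11), np.uint8(170))]
```

View pics/crop1.png

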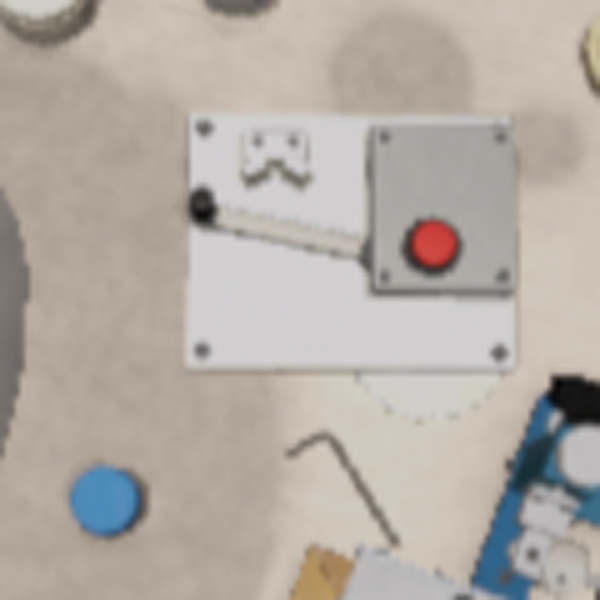

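The crop shows the plate with its corners at crop px (189,113), (512,116), (516,369) and (187,369). The post is at (202,206), the V opens downward at (276,165), and the trigger is at (433,244). Next I'll fit the clamp frame.

```bash
python3 - <<'E'
from h import *
c=[(189,113),(512,116),(516,369),(187,369)]
L=np.array([(85,113),(85,-77),(-65,-77),(-65,113)])/1000.
W=np.array([plane("top",(210+(u-2)/5,150+(v-2)/5),.012)[:2] for u,v in c]);print(W)
Lc,Wc=L-L.mean(0),W-W.mean(0)
th=np.arctan2((Lc[:,0]*Wc[:,1]-Lc[:,1]*Wc[:,0]).sum(),(Lc*Wc).sum())
M=np.array([[np.cos(th),-np.sin(th)],[np.sin(th),np.cos(th)]]);t=W.mean(0)-M@L.mean(0)
print("yaw",th,"t",t,"resid mm",((L@M.T+t-W)*1e3).round(1).tolist())
a=np.radians(78);print("post exp",t+M@(.105*np.array([np.cos(a),np.sin(a)])),"nest",t+M@[.025,.062])
print("trig local",M.T@(np.array([.59677,-.33032])-t),"post local",M.T@(np.array([.61068,-.2023])-t))
# scene check
for n,p in(("post",[*(t+M@(.105*np.array([np.cos(a),np.sin(a)]))),.077]),("pot top",[.450,-.1553,.066]),("trig",[.5968,-.3303,.064])): print(n,proj("scene",p))
im=cv2.imread("pics/scene0.png");H,S,V=cv2.split(cv2.cvtColor(im,cv2.COLOR_BGR2HSV))
b=blobs(((H<8)|(H>172))&(S>130)&(V>80),(280,165,310,185));print(b)
b=blobs((H>95)&(H<125)&(S>120)&(V>60),(268,210,300,258));print(b)
b=blobs(V<60,(240,172,256,205));print("post",b)
print(R.from_rotvec(observe()["ee_rot"]).as_matrix().round(3))
P=camera_params("wrist");s=observe();Rt=R.from_rotvec(s["ee_rot"]);print("cam in tool",Rt.inv().apply(P["xyz"]-s["position"]))
E
```

```text
[[ 0.67835099 -0.1914306 ]
 [ 0.68224462 -0.37978279]
 [ 0.53431675 -0.3831746 ]
 [ 0.52877496 -0.19542218]]
yaw 0.024978480628151074 t [ 0.59637451 -0.30569669] resid mm [[0.2, 0.8], [1.0, -0.8], [-1.0, -1.1], [-0.2, 1.1]]
post exp [ 0.61563327 -0.20247799] nest [ 0.61981821 -0.24309163]
trig local [-0.00021963 -0.02462551] post local [0.01688345 0.10300714]
post [247.45862931 180.67631368]
pot top [286.15194439 221.63147788]
trig [292.55280196 172.50834696]
[(51, array([292.14, 173.65]))]
[(292, array([284.46, 226.22])), (11, array([283.  , 252.82]))]
post [(110, array([246.57, 190.45]))]
[[ 0.944  0.33  -0.001]
 [ 0.33  -0.944  0.001]
 [-0.    -0.001 -1.   ]]
cam in tool [ 0.06673659 -0.00018002 -0.13169704]
```

```bash
python3 - <<'E'
from h import *
def tri(a,b):
    o1,d1=ray("top",a);o2,d2=ray("scene",b)
    s=np.linalg.lstsq(np.c_[d1,-d2],o2-o1,rcond=None)[0]; p,q=o1+s[0]*d1,o2+s[1]*d2
    return ((p+q)/2).round(3),np.linalg.norm(p-q).round(3)
for a,b in(((157,308),(276,315)),((148,312),(267,327)),((208,215),(222,213)),((120,180),(85,243)),((135,170),(100,215))):print(tri(a,b))
for uv in((213,215),(200,290)):
  for z in(0,.1,.2,.3):print(uv,z,plane("top",uv,z).round(3))
print("origin",proj("top",[0,0,0]),proj("scene",[0,0,.3]))
E
```

```text
(array([0.292, 0.031, 0.068]), np.float64(0.003))
(array([0.283, 0.055, 0.069]), np.float64(0.001))
(array([ 0.547, -0.085,  0.069]), np.float64(0.013))
(array([0.632, 0.157, 0.069]), np.float64(0.002))
(array([0.657, 0.113, 0.096]), np.float64(0.002))
(213, 215) 0 [ 0.551 -0.096  0.   ]
(213, 215) 0.1 [ 0.539 -0.107  0.1  ]
(213, 215) 0.2 [ 0.527 -0.117  0.2  ]
(213, 215) 0.3 [ 0.515 -0.128  0.3  ]
(200, 290) 0 [ 0.339 -0.07   0.   ]
(200, 290) 0.1 [ 0.344 -0.083  0.1  ]
(200, 290) 0.2 [ 0.348 -0.095  0.2  ]
(200, 290) 0.3 [ 0.353 -0.108  0.3  ]
origin [166.81335462 419.91698531] [627.674032  272.4301659]
```

```bash
python3 -m jog '[60,0,0,-1,0, 60,0.3,-0.35,-0.5,0, 60,0.6,-0.7,0,0, 60,0.6,-0.7,0,0, 60,0.6,-0.7,0,0, 60,0.6,-0.7,0,0, 60,0.6,-0.7,0,0, 60,0.6,-0.7,0,0, 60,0.6,-0.7,0,0, 60,0.6,-0.7,0,0, 60,0.6,-0.7,0,0, 60,0.6,-0.7,0,0]'; cat >> h.py <<'E'
def tgt(p,yaw,grasp=False):
    "remaining TCP shift in tool units, and turn units, to world p and yaw (deg) of tool x"
    s=observe();Rm=R.from_rotvec(s["ee_rot"]).as_matrix();d=(np.array(p)-s["position"])/.04
    y0=np.degrees(np.arctan2(Rm[1,0],Rm[0,0])); t=((yaw-y0+180)%360-180)
    a=np.radians(yaw);T=np.array([[np.cos(a),np.sin(a),0],[np.sin(a),-np.cos(a),0],[0,0,-1]])
    print("pos",s["position"].round(4),"yaw",y0.round(1),"tilt",(Rm[:2,2]).round(3),"| turn",(-t/6).round(2),"shift now-axes",(Rm.T@d).round(3),"after-turn",(T.T@d).round(3),"F",s["force"].round(2),"w",round(s["width"]*91.8,1),"t",s["clock"].round(2))
E
python3 - <<'E'
from h import *
tgt([.6156,-.2025,.15],79.4)
E
```

```text
clock: 1.1
position: [0.3462, -0.2193, 0.3088]
ee_rot: [-3.095, -0.503, 0.012]
force: [0.9, -0.2, 0.4]
width: 0.655Traceback (most recent call last):
  File "<stdin>", line 2, in <module>
  File "h.py", line 18, in tgt
    print("pos",s["position"].round(4),"yaw",y0.round(1),"tilt",(Rm[:2,2]).round(3),"| turn",(-t/6).round(2),"shift now-axes",(Rm.T@d).round(3),"after-turn",(T.T@d).round(3),"F",s["force"].round(2),"w",round(s["width"]*91.8,1),"t",s["clock"].round(2))
                                                                                                                                                                                                                                       ^^^^^^^^^^^^^^^^
AttributeError: 'float' object has no attribute 'round'
```

```bash
sed -i 's/s\["clock"\].round(2)/round(float(s["clock"]),2)/' h.py
python3 -m jog '[24,0,0,0,-1, 24,0,0,0,-1, 24,0,0,0,-1, 24,0,0,0,-1, 24,0,0,0,-1, 24,0,0,0,-1, 24,0,0,0,-1, 24,0,0,0,-1, 24,0,0,0,-1, 24,0,0,0,-1, 24,0.2,0.8,0.45,0, 24,0.2,0.8,0.45,0, 24,0.2,0.8,0.45,0, 24,0.2,0.8,0.45,0, 24,0.2,0.8,0.45,0, 24,0.2,0.8,0.45,0, 24,0.2,0.8,0.45,0, 24,0.2,0.8,0.45,0]'; python3 - <<'E'
from h import *
tgt([.6156,-.2025,.15],79.4)
E
```

```text
clock: 2.6
position: [0.6136, -0.1816, 0.1565]
ee_rot: [-2.369, -2.051, 0.01]
force: [0.2, -0.5, 0.8]
width: 0.266
pos [ 0.6136 -0.1816  0.1565] yaw 81.8 tilt [-0.01   0.002] | turn 0.4 shift now-axes [-0.51   0.127  0.161] after-turn [-0.505  0.146  0.162] F [ 0.21 -0.48  0.8 ] w 24.4 t 2.6
```

```bash
python3 -m jog '[24,-0.5,0.14,0.15,0.4, 24,0,0,0,0, 24,0,0,0,0]'; python3 - <<'E'
from h import *
tgt([.6156,-.2025,.068],79.4)
im=get_image("wrist");cv2.imwrite("pics/w1.png",im[:,:,::-1])
for n,p in(("post",[.6156,-.2025,.077]),("nest",[.6198,-.2431,.012]),("trig",[.5968,-.3303,.064])):print(n,proj("wrist",p))
E
```

```text
clock: 2.85
position: [0.6206, -0.1976, 0.1419]
ee_rot: [-2.4, -2.002, 0.012]
force: [0.2, 0.3, 0.2]
width: 0.263
pos [ 0.6206 -0.1976  0.1419] yaw 79.7 tilt [-0.016  0.007] | turn 0.04 shift now-axes [-0.151 -0.069  1.848] after-turn [-0.144 -0.1    1.847] F [0.22 0.33 0.22] w 24.1 t 2.85
post [253.45298774 222.58859199]
nest [268.96682473 240.08488974]
trig [260.26530916 375.5598621 ]
```

View pics/w1.png

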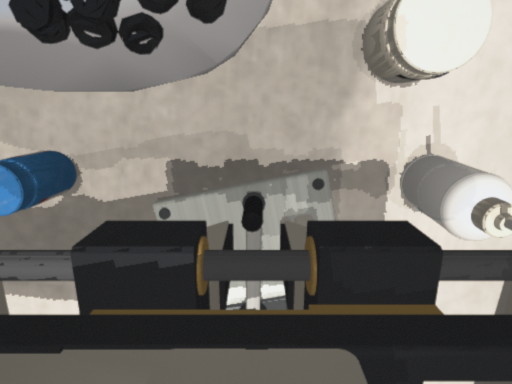

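The wrist view shows the post centred between the fingers, top at about (254,212) against a predicted (253,222). I'll descend around it.

```bash
python3 -m jog '[24,-0.15,-0.1,0,0, 24,-0.05,0,0.5,0, 24,0,0,0.5,0, 24,0,0,0.4,0, 24,0,0,0.3,0, 24,0,0,0,0]'; python3 - <<'E'
from h import *
tgt([.6156,-.2025,.068],79.4)
E
```

```text
clock: 3.4
position: [0.61, -0.2096, 0.0768]
ee_rot: [-2.408, -2.003, 0.012]
force: [-1.5, 1.0, 0.4]
width: 0.263
pos [ 0.61   -0.2096  0.0768] yaw 79.5 tilt [-0.012  0.002] | turn 0.02 shift now-axes [0.201 0.109 0.22 ] after-turn [0.201 0.106 0.221] F [-1.5   0.98  0.44] w 24.2 t 3.4
```

```bash
python3 -m jog '[24,0.18,0.05,0.2,0, 24,0,0,0,0, 24,0,0,0,0]'; python3 - <<'E'
from h import *
tgt([.6156,-.2025,.068],79.4)
E
```

```text
clock: 3.65
position: [0.6133, -0.2032, 0.0703]
ee_rot: [-2.41, -2.003, 0.011]
force: [-0.1, -0.7, 0.3]
width: 0.259
pos [ 0.6133 -0.2032  0.0703] yaw 79.4 tilt [-0.01   0.001] | turn 0.01 shift now-axes [0.029 0.055 0.058] after-turn [0.029 0.054 0.059] F [-0.12 -0.74  0.29] w 23.8 t 3.65
```

```bash
cat >> h.py <<'E'
def arc():
    s=observe();d=s["position"][:2]-np.array([.59637,-.3057]);th=np.arctan2(d[1],d[0]);r=np.hypot(*d)
    Rm=R.from_rotvec(s["ee_rot"]).as_matrix();yaw=np.arctan2(Rm[1,0],Rm[0,0]);F=s["force"]
    q=th-np.radians(79.43)
    print("q_tcp %.3f r %.1fmm z %.4f yaw-th %.1fdeg Ftan %.2f Frad %.2f Fz %.2f spring@q %.2f w %.1f t %.2f"%(q,r*1e3,s["position"][2],np.degrees(yaw-th),F[0]*np.sin(th)-F[1]*np.cos(th),F[:2]@d/r,F[2],.45*(q-.05+.9)/.105,s["width"]*91.8,s["clock"]))
E
python3 -m jog '[24,-0.002,-0.1,0.05,-0.36, 24,-0.002,-0.1,0,-0.36, 24,-0.002,-0.1,0,-0.36, 24,-0.002,-0.1,0,-0.36, 24,-0.002,-0.1,0,-0.36, 24,-0.002,-0.1,0,-0.36, 24,0,0,0,0]'; python3 -c "
from h import *
arc()"
```

```text
clock: 4.23
position: [0.6, -0.2013, 0.0761]
ee_rot: [2.151, 2.274, 0.011]
force: [3.4, -0.5, -2.0]
width: 0.262
q_tcp 0.150 r 104.5mm z 0.0761 yaw-th 5.2deg Ftan 3.45 Frad -0.38 Fz -2.00 spring@q 4.29 w 24.0 t 4.23
```

```bash
python3 -m jog '[24,-0.002,-0.14,0.06,-0.2, 24,-0.002,-0.14,0.06,-0.2, 24,-0.002,-0.14,0.05,-0.3, 24,-0.002,-0.14,0.05,-0.3, 24,-0.002,-0.14,0.05,-0.3, 24,0,0,0,0]'; python3 -c "
from h import *
arc()"
```

```text
clock: 4.73
position: [0.5868, -0.2019, 0.0743]
ee_rot: [1.969, 2.401, 0.039]
force: [3.9, 0.0, -2.4]
width: 0.261
q_tcp 0.277 r 104.3mm z 0.0743 yaw-th 6.0deg Ftan 3.89 Frad -0.34 Fz -2.44 spring@q 4.83 w 24.0 t 4.73
```

```bash
python3 -m jog '[24,-0.002,-0.16,0.1,-0.1, 24,-0.002,-0.16,0.08,-0.2, 24,-0.002,-0.16,0.06,-0.25, 24,-0.002,-0.16,0.06,-0.25, 24,-0.002,-0.16,0.06,-0.25, 24,-0.002,-0.16,0.06,-0.25]'; python3 -c "
from h import *
arc()"
```

```text
clock: 5.23
position: [0.5668, -0.2064, 0.065]
ee_rot: [1.782, 2.509, 0.064]
force: [5.9, 3.3, 5.7]
width: 0.265
q_tcp 0.474 r 103.6mm z 0.0650 yaw-th 2.6deg Ftan 6.64 Frad 1.50 Fz 5.65 spring@q 5.68 w 24.3 t 5.23
```

```bash
python3 -m jog '[24,-0.002,-0.16,-0.02,-0.3, 24,-0.002,-0.16,0,-0.3, 24,-0.002,-0.16,0.02,-0.3]'; python3 -c "
from h import *
arc()"; python3 -m jog '[24,-0.002,-0.16,0.02,-0.3, 24,-0.002,-0.16,0.02,-0.3, 24,-0.002,-0.16,0.03,-0.3]'; python3 -c "
from h import *
arc()"
```

```text
clock: 5.48
position: [0.5543, -0.2108, 0.0659]
ee_rot: [1.653, 2.585, 0.07]
force: [6.7, 3.0, 3.1]
width: 0.266
q_tcp 0.602 r 103.8mm z 0.0659 yaw-th 0.8deg Ftan 7.35 Frad -0.01 Fz 3.06 spring@q 6.22 w 24.4 t 5.48
clock: 5.73
position: [0.5446, -0.2158, 0.0656]
ee_rot: [1.517, 2.653, 0.078]
force: [4.6, 4.4, 6.6]
width: 0.262
q_tcp 0.707 r 103.7mm z 0.0656 yaw-th 0.4deg Ftan 6.22 Frad 1.51 Fz 6.62 spring@q 6.67 w 24.1 t 5.73
```

```bash
for i in 1; do python3 -m jog '[24,-0.002,-0.16,0,-0.3, 24,-0.002,-0.16,0,-0.3]'; done; python3 -c "
from h import *
arc()"; python3 -m jog '[24,-0.002,-0.16,0,-0.3]';  python3 -c "
from h import *
arc()"; python3 -m jog '[24,-0.002,-0.16,0,-0.3]';  python3 -c "
from h import *
arc()"
```

```text
clock: 5.9
position: [0.5379, -0.2199, 0.0663]
ee_rot: [1.425, 2.695, 0.081]
force: [5.0, 3.9, -4.2]
width: 0.263
q_tcp 0.783 r 103.8mm z 0.0663 yaw-th -0.2deg Ftan 6.27 Frad 0.40 Fz -4.17 spring@q 7.00 w 24.2 t 5.90
clock: 5.98
position: [0.5343, -0.2224, 0.0663]
ee_rot: [1.379, 2.715, 0.083]
force: [6.9, 3.3, -4.1]
width: 0.262
q_tcp 0.825 r 103.9mm z 0.0663 yaw-th -0.7deg Ftan 7.54 Frad -1.46 Fz -4.10 spring@q 7.18 w 24.1 t 5.98
clock: 6.07
position: [0.5308, -0.225, 0.0663]
ee_rot: [1.332, 2.735, 0.084]
force: [7.4, 3.5, -3.9]
width: 0.264
q_tcp 0.867 r 104.0mm z 0.0663 yaw-th -1.2deg Ftan 7.97 Frad -1.93 Fz -3.92 spring@q 7.36 w 24.2 t 6.07
```

```bash
A='from h import *
arc()'; python3 -m jog '[24,-0.002,-0.16,0,-0.37]' >/dev/null;  python3 -c "$A"; python3 -m jog '[24,-0.002,-0.16,0,-0.37]'>/dev/null;  python3 -c "$A"
```

```text
q_tcp 0.908 r 103.9mm z 0.0663 yaw-th -1.3deg Ftan 8.66 Frad -2.16 Fz -2.72 spring@q 7.53 w 23.9 t 6.15
q_tcp 0.949 r 103.9mm z 0.0663 yaw-th -1.3deg Ftan 8.35 Frad -2.13 Fz -3.33 spring@q 7.71 w 24.1 t 6.23
```

```bash
A='from h import *
arc()'; python3 -m jog '[24,-0.002,-0.16,0,-0.37]' >/dev/null;  python3 -c "$A"; python3 -m jog '[24,-0.002,-0.16,0,-0.37]'>/dev/null;  python3 -c "$A"
```

```text
q_tcp 0.989 r 103.8mm z 0.0662 yaw-th -1.3deg Ftan 8.33 Frad -2.02 Fz -3.22 spring@q 7.88 w 24.2 t 6.32
q_tcp 1.028 r 103.7mm z 0.0662 yaw-th -1.2deg Ftan 7.80 Frad -2.03 Fz -3.12 spring@q 8.05 w 23.8 t 6.40
```

```bash
A='from h import *
arc()'; python3 -m jog '[24,-0.002,-0.15,0,-0.37]' >/dev/null;  python3 -c "$A"; python3 -m jog '[24,-0.002,-0.14,0,-0.33]'>/dev/null;  python3 -c "$A"
```

```text
q_tcp 1.061 r 103.6mm z 0.0663 yaw-th -0.7deg Ftan 11.47 Frad -1.99 Fz -3.02 spring@q 8.19 w 24.1 t 6.48
q_tcp 1.079 r 103.1mm z 0.0666 yaw-th 0.4deg Ftan 16.63 Frad -1.83 Fz -5.21 spring@q 8.27 w 24.1 t 6.57
```

```bash
A='from h import *
arc()'; python3 -m jog '[24,0,0.08,0,0.1]' >/dev/null;  python3 -c "$A"; python3 -m jog '[24,0,0.08,0,0.1]'>/dev/null;  python3 -c "$A"
```

```text
q_tcp 1.037 r 103.1mm z 0.0671 yaw-th 2.3deg Ftan 7.05 Frad -1.74 Fz -4.76 spring@q 8.09 w 24.3 t 6.65
q_tcp 0.986 r 103.1mm z 0.0678 yaw-th 4.5deg Ftan 6.62 Frad -1.77 Fz -3.75 spring@q 7.87 w 24.2 t 6.73
```

```bash
A='from h import *
arc()'; python3 -m jog '[24,0,0,0,-0.2]' >/dev/null;  python3 -c "$A"; python3 -m jog '[24,0,0,0,-0.3]'>/dev/null;  python3 -c "$A"
python3 -c "
from h import *
s=observe();print(s['force'],s['ft_torque'],s['position'],s['joints'].round(2))
for n in('scene','top'):cv2.imwrite(f'pics/{n}1.png',get_image(n)[:,:,::-1])
a=cv2.imread('pics/scene1.png')[140:290,190:390];cv2.imwrite('pics/s1c.png',cv2.resize(a,None,fx=4,fy=4,interpolation=cv2.INTER_CUBIC))"
```

```text
q_tcp 0.960 r 103.0mm z 0.0684 yaw-th 7.2deg Ftan 7.25 Frad -2.37 Fz -3.48 spring@q 7.76 w 24.2 t 6.82
q_tcp 0.939 r 102.8mm z 0.0690 yaw-th 10.2deg Ftan 6.76 Frad -1.62 Fz -2.97 spring@q 7.67 w 23.9 t 6.90
[ 6.0360896   3.44925493 -2.97271009] [ 0.65799487 -1.12404017  0.01968921] [ 0.52595045 -0.23083393  0.06896459] [ 0.8   0.6  -0.61  1.95  0.49  0.6   0.85]
```

View pics/s1c.png

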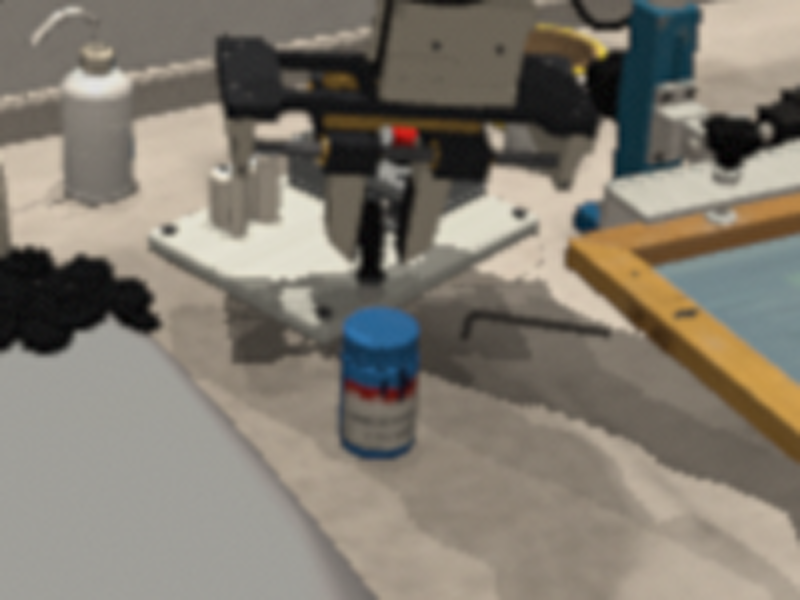

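```bash
python3 -c "
from h import *
a=cv2.imread('pics/top1.png')[150:300,220:420];cv2.imwrite('pics/t1c.png',cv2.resize(a,None,fx=4,fy=4,interpolation=cv2.INTER_CUBIC))
def tri(a,b):
    o1,d1=ray('top',a);o2,d2=ray('scene',b)
    s=np.linalg.lstsq(np.c_[d1,-d2],o2-o1,rcond=None)[0]; p,q=o1+s[0]*d1,o2+s[1]*d2
    return ((p+q)/2).round(3),np.linalg.norm(p-q).round(3)
print(tri((322,226),(340,160)),tri((327,240),(357,130)))
"
```

```text
(array([ 0.516, -0.398,  0.104]), np.float64(0.006)) (array([ 0.475, -0.397,  0.187]), np.float64(0.0))
```

View pics/t1c.png

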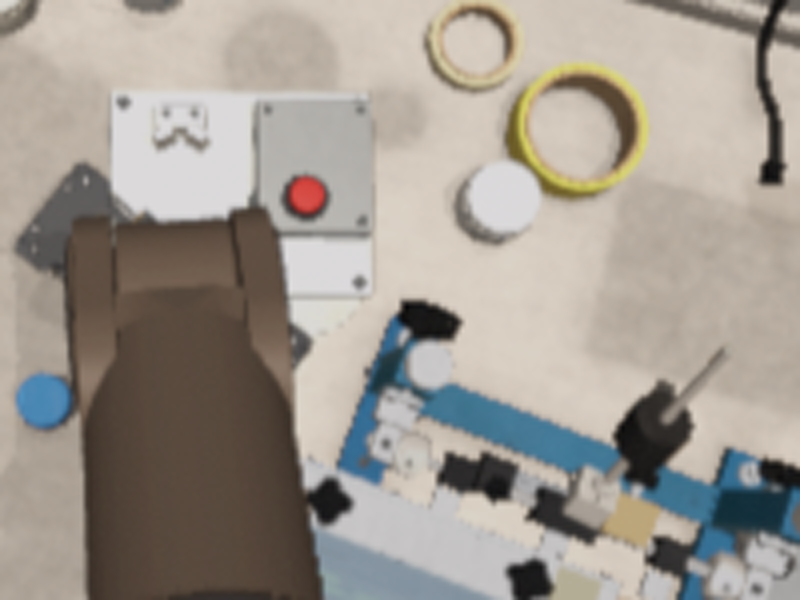

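```bash
A='from h import *
arc()'; python3 -m jog '[24,0.02,-0.13,0.04,0.3]' >/dev/null;  python3 -c "$A"; python3 -m jog '[24,0.02,-0.13,0.04,0.3]'>/dev/null;  python3 -c "$A";python3 -m jog '[24,0.01,-0.12,0.02,0]' >/dev/null;  python3 -c "$A"
```

```text
q_tcp 0.952 r 102.8mm z 0.0678 yaw-th 7.8deg Ftan 8.66 Frad 5.29 Fz 8.35 spring@q 7.72 w 23.8 t 7.08
q_tcp 0.968 r 103.1mm z 0.0668 yaw-th 5.0deg Ftan 8.49 Frad 2.39 Fz 7.86 spring@q 7.79 w 24.1 t 7.17
q_tcp 0.980 r 103.2mm z 0.0666 yaw-th 4.3deg Ftan 8.29 Frad 2.49 Fz 8.62 spring@q 7.84 w 23.9 t 7.25
```

```bash
A='from h import *
arc()'; for k in 1; do python3 -m jog '[24,0,-0.13,-0.03,-0.1]' >/dev/null;  python3 -c "$A"; done; python3 -m jog '[24,0,-0.13,0,-0.2]'>/dev/null;  python3 -c "$A";python3 -m jog '[24,0,-0.12,0,-0.2]' >/dev/null;  python3 -c "$A"; python3 -m jog '[24,0,-0.1,0,-0.1]' >/dev/null;  python3 -c "$A"
```

```text
q_tcp 1.003 r 103.3mm z 0.0679 yaw-th 3.6deg Ftan 7.70 Frad 0.44 Fz -5.53 spring@q 7.94 w 24.0 t 7.33
q_tcp 1.028 r 103.4mm z 0.0679 yaw-th 3.5deg Ftan 7.37 Frad 0.12 Fz -1.88 spring@q 8.05 w 23.6 t 7.42
q_tcp 1.049 r 103.3mm z 0.0679 yaw-th 3.6deg Ftan 10.05 Frad -0.43 Fz -2.64 spring@q 8.14 w 24.2 t 7.50
q_tcp 1.062 r 103.3mm z 0.0679 yaw-th 3.5deg Ftan 9.75 Frad -0.09 Fz -2.86 spring@q 8.20 w 24.3 t 7.58
```

```bash
A='from h import *
arc()'; python3 -m jog '[24,0,-0.1,0,-0.15]' >/dev/null;  python3 -c "$A"; python3 -m jog '[24,0,-0.1,0,-0.15]' >/dev/null;  python3 -c "$A"
```

```text
q_tcp 1.074 r 103.2mm z 0.0680 yaw-th 3.8deg Ftan 11.30 Frad -0.08 Fz -2.74 spring@q 8.24 w 24.3 t 7.67
q_tcp 1.085 r 103.1mm z 0.0679 yaw-th 4.1deg Ftan 9.44 Frad -0.15 Fz -2.78 spring@q 8.29 w 24.4 t 7.75
```

```bash
A='from h import *
arc()'; python3 -m jog '[24,0,-0.11,0,-0.2]' >/dev/null;  python3 -c "$A"; python3 -m jog '[24,0,-0.11,0,-0.2]' >/dev/null;  python3 -c "$A"; python3 -m jog '[24,0,-0.11,0,-0.2]' >/dev/null;  python3 -c "$A"
```

```text
q_tcp 1.099 r 103.0mm z 0.0679 yaw-th 4.6deg Ftan 10.54 Frad -1.23 Fz -1.98 spring@q 8.35 w 24.1 t 7.83
q_tcp 1.112 r 102.9mm z 0.0678 yaw-th 5.2deg Ftan 9.30 Frad 0.77 Fz -1.54 spring@q 8.41 w 24.2 t 7.92
q_tcp 1.125 r 102.7mm z 0.0678 yaw-th 5.8deg Ftan 9.94 Frad 0.46 Fz -1.16 spring@q 8.46 w 24.0 t 8.00
```

```bash
A='from h import *
arc()'; python3 -m jog '[24,0,-0.12,0,-0.2]' >/dev/null;  python3 -c "$A"; python3 -m jog '[24,0,-0.12,0,-0.2]' >/dev/null;  python3 -c "$A"
```

```text
q_tcp 1.140 r 102.6mm z 0.0677 yaw-th 6.2deg Ftan 10.50 Frad 0.87 Fz 1.03 spring@q 8.53 w 23.9 t 8.08
q_tcp 1.157 r 102.5mm z 0.0676 yaw-th 6.6deg Ftan 9.63 Frad 1.68 Fz 0.82 spring@q 8.60 w 24.2 t 8.17
```

```bash
A='from h import *
arc()'; python3 -m jog '[24,0.01,-0.13,0,0]' >/dev/null;  python3 -c "$A"; python3 -m jog '[24,0.01,-0.13,0,0]' >/dev/null;  python3 -c "$A"; python3 -m jog '[24,0.01,-0.13,0,-0.05]' >/dev/null;  python3 -c "$A"
```

```text
q_tcp 1.177 r 102.6mm z 0.0676 yaw-th 5.6deg Ftan 9.77 Frad 1.56 Fz 2.82 spring@q 8.69 w 23.8 t 8.25
q_tcp 1.196 r 102.8mm z 0.0675 yaw-th 4.5deg Ftan 9.99 Frad 1.63 Fz 2.82 spring@q 8.77 w 23.9 t 8.33
q_tcp 1.217 r 103.0mm z 0.0675 yaw-th 3.8deg Ftan 9.71 Frad 1.01 Fz 2.63 spring@q 8.86 w 24.1 t 8.42
```

```bash
A='from h import *
arc()'; python3 -m jog '[24,0.01,-0.13,0,-0.05]' >/dev/null;  python3 -c "$A"; python3 -m jog '[24,0,-0.13,0,-0.1]' >/dev/null;  python3 -c "$A"
```

```text
q_tcp 1.236 r 103.1mm z 0.0675 yaw-th 3.0deg Ftan 10.12 Frad 0.17 Fz 3.26 spring@q 8.94 w 23.8 t 8.50
q_tcp 1.255 r 103.0mm z 0.0674 yaw-th 2.6deg Ftan 10.03 Frad 2.34 Fz 2.70 spring@q 9.02 w 23.9 t 8.58
```

```bash
A='from h import *
arc()'; python3 -m jog '[24,0,0.06,0,0]' >/dev/null;  python3 -c "$A";python3 -m jog '[24,0,0.04,0,0]' >/dev/null;  python3 -c "$A"
```

```text
q_tcp 1.223 r 103.2mm z 0.0680 yaw-th 4.4deg Ftan 6.18 Frad -2.66 Fz -4.05 spring@q 8.88 w 24.0 t 8.67
q_tcp 1.185 r 103.3mm z 0.0687 yaw-th 6.6deg Ftan 8.57 Frad -2.31 Fz -1.90 spring@q 8.72 w 24.4 t 8.75
```

```bash
A='from h import *
arc()'; python3 -m jog '[24,0,-0.13,0.02,0.1, 24,0,-0.13,0.02,0.1, 24,0,-0.13,0,0]' >/dev/null;  python3 -c "$A";python3 -m jog '[24,0,-0.13,0,-0.1]' >/dev/null;  python3 -c "$A";python3 -m jog '[24,0,-0.13,0,-0.1]' >/dev/null;  python3 -c "$A"
```

```text
q_tcp 1.223 r 103.4mm z 0.0674 yaw-th 3.5deg Ftan 9.70 Frad 3.27 Fz 6.38 spring@q 8.89 w 24.0 t 9.00
q_tcp 1.239 r 103.4mm z 0.0675 yaw-th 3.2deg Ftan 10.21 Frad 1.45 Fz 3.78 spring@q 8.95 w 23.9 t 9.08
q_tcp 1.256 r 103.4mm z 0.0675 yaw-th 3.0deg Ftan 10.27 Frad 1.14 Fz 3.55 spring@q 9.03 w 23.8 t 9.17
```

```bash
A='from h import *
arc()'; python3 -m jog '[24,0,-0.13,0,-0.15]' >/dev/null;  python3 -c "$A";python3 -m jog '[24,0,-0.13,0,-0.15]' >/dev/null;  python3 -c "$A"
```

```text
q_tcp 1.274 r 103.4mm z 0.0675 yaw-th 3.0deg Ftan 10.00 Frad 1.84 Fz 3.54 spring@q 9.10 w 24.2 t 9.25
q_tcp 1.291 r 103.3mm z 0.0674 yaw-th 3.0deg Ftan 8.94 Frad 2.26 Fz 5.21 spring@q 9.18 w 23.9 t 9.33
```

```bash
A='from h import *
arc()'; python3 -m jog '[24,0,-0.12,0,-0.15]' >/dev/null;  python3 -c "$A"
```

```text
q_tcp 1.305 r 103.3mm z 0.0674 yaw-th 3.2deg Ftan 9.56 Frad 1.52 Fz 4.13 spring@q 9.24 w 24.0 t 9.42
```

```bash
A='from h import *
arc()'; python3 -m jog '[24,0,0.03,0,0]' >/dev/null;  python3 -c "$A";python3 -m jog '[24,0,0.03,0,0]' >/dev/null;  python3 -c "$A"
```

```text
q_tcp 1.279 r 103.3mm z 0.0680 yaw-th 4.7deg Ftan 8.23 Frad -1.82 Fz -3.53 spring@q 9.13 w 24.1 t 9.50
q_tcp 1.246 r 103.5mm z 0.0686 yaw-th 6.6deg Ftan 8.84 Frad -2.39 Fz -3.62 spring@q 8.98 w 24.3 t 9.58
```

Not caught yet; continuing.

```bash
A='from h import *
arc()'; python3 -m jog '[24,0,-0.14,0.02,0, 24,0,-0.14,0.01,0, 24,0,-0.13,0,0]' >/dev/null;  python3 -c "$A";python3 -m jog '[24,0,-0.13,0,-0.1]' >/dev/null;  python3 -c "$A";python3 -m jog '[24,0,-0.13,0,-0.1]' >/dev/null;  python3 -c "$A"
```

```text
q_tcp 1.290 r 103.4mm z 0.0673 yaw-th 4.5deg Ftan 11.03 Frad 5.23 Fz 8.51 spring@q 9.17 w 24.0 t 9.83
q_tcp 1.304 r 103.4mm z 0.0673 yaw-th 4.4deg Ftan 11.26 Frad 2.47 Fz 6.85 spring@q 9.23 w 24.2 t 9.92
q_tcp 1.319 r 103.4mm z 0.0673 yaw-th 4.3deg Ftan 9.73 Frad 2.61 Fz 6.98 spring@q 9.29 w 24.1 t 10.00
```

```bash
A='from h import *
arc()'; python3 -m jog '[24,0,-0.12,0,-0.15]' >/dev/null;  python3 -c "$A"
```

```text
q_tcp 1.332 r 103.4mm z 0.0674 yaw-th 4.5deg Ftan 8.97 Frad 2.25 Fz 6.35 spring@q 9.35 w 24.2 t 10.08
```

```bash
A='from h import *
arc()'; python3 -m jog '[24,0,-0.12,0,-0.15]' >/dev/null;  python3 -c "$A"
```

```text
q_tcp 1.345 r 103.3mm z 0.0674 yaw-th 4.8deg Ftan 10.05 Frad 2.77 Fz 6.42 spring@q 9.41 w 23.8 t 10.17
```

```bash
A='from h import *
arc()'; python3 -m jog '[24,0,-0.12,-0.01,-0.15]' >/dev/null;  python3 -c "$A"
```

```text
q_tcp 1.359 r 103.2mm z 0.0676 yaw-th 5.0deg Ftan 11.49 Frad 0.92 Fz 1.99 spring@q 9.47 w 23.7 t 10.25
```

```bash
A='from h import *
arc()'; python3 -m jog '[24,0,-0.12,-0.01,-0.15]' >/dev/null;  python3 -c "$A"
```

```text
q_tcp 1.370 r 103.1mm z 0.0678 yaw-th 5.4deg Ftan 14.03 Frad 0.09 Fz 0.01 spring@q 9.51 w 24.2 t 10.33
```

```bash
A='from h import *
arc()'; python3 -m jog '[24,0,0.03,0,0]' >/dev/null;  python3 -c "$A";python3 -m jog '[24,0,0.03,0,0]' >/dev/null;  python3 -c "$A"
```

```text
q_tcp 1.339 r 103.3mm z 0.0683 yaw-th 7.2deg Ftan 8.75 Frad -3.45 Fz -2.38 spring@q 9.38 w 23.9 t 10.42
q_tcp 1.304 r 103.6mm z 0.0689 yaw-th 9.3deg Ftan 4.89 Frad -1.95 Fz -1.89 spring@q 9.23 w 24.1 t 10.50
```

```bash
A='from h import *
arc()'; python3 -m jog '[24,0,0.03,0,0]' >/dev/null;  python3 -c "$A";python3 -m jog '[24,0,0.05,0,0]' >/dev/null;  python3 -c "$A"
```

```text
q_tcp 1.284 r 104.2mm z 0.0691 yaw-th 10.4deg Ftan 0.39 Frad 0.03 Fz 0.16 spring@q 9.15 w 24.0 t 10.58
q_tcp 1.267 r 105.0mm z 0.0693 yaw-th 11.3deg Ftan 0.68 Frad 0.54 Fz 0.30 spring@q 9.07 w 24.0 t 10.67
```

The catch holds: the force fell to about 0 while backing off. Now I'll let go and go for the pot.

```bash
python3 -m jog '[32,0,0,0,0, 32,0,0,0,0, 32,0,0,-0.5,0, 40,0,0,-0.7,0, 50,0,0,-0.7,0, 50,0,0,-0.4,0.5, 50,0,0,0,1,50,0,0,0,1,50,0,0,0,1,50,0,0,0,1,50,0,0,0,1,50,0,0,0,1,50,0,0,0,1,50,0,0,0,1,50,0,0,0,1,50,0,0,0,0.5,50,0,0,0,0]'; python3 -c "
from h import *
tgt([.45,-.1553,.15],95)"
```

```text
clock: 12.08
position: [0.4766, -0.2778, 0.1615]
ee_rot: [1.964, 2.348, 0.353]
force: [-0.2, 0.5, 0.2]
width: 0.545
pos [ 0.4766 -0.2778  0.1615] yaw 100.8 tilt [0.191 0.136] | turn 0.97 shift now-axes [ 3.088 -0.204  0.568] after-turn [ 3.109 -0.394  0.286] F [-0.18  0.53  0.19] w 50.0 t 12.08
```

```bash
python3 -m jog '[50,0,0,0,0,50,0,0,0,0]'; python3 -c "
from h import *
tgt([.45,-.1553,.15],95);print(observe()['joints'].round(3),observe()['dq'].round(3))"
```

```text
clock: 12.25
position: [0.476, -0.2783, 0.1614]
ee_rot: [1.961, 2.351, 0.351]
force: [-0.3, 0.4, -1.0]
width: 0.55
pos [ 0.476  -0.2783  0.1614] yaw 100.9 tilt [0.19  0.135] | turn 0.99 shift now-axes [ 3.098 -0.18   0.57 ] after-turn [ 3.119 -0.38   0.285] F [-0.35  0.45 -1.05] w 50.5 t 12.25
[ 1.065  0.471 -0.669  1.899  0.114  0.753  0.569] [ 0.005  0.001 -0.004  0.     0.008  0.004  0.014]
```

```bash
python3 -m jog '[60,0,0,0,-0.9,60,0,0,0,-0.9,60,0,0,0,-0.9,60,0,0,0,-0.9,60,0,0,0,-0.9,60,0,0,0,-0.9,60,0,0,0,-0.9,60,0,0,0,-0.9,60,0,0,0,-0.9,60,0,0,0,-0.9,60,0,0,0,-0.9,60,0,0,0,-0.9,60,0,0,0,-0.9,60,0,0,0,-0.9,60,0,0,0,0]'; python3 -c "
from h import *
tgt([.6428,-.2425,.12],181.4);print(observe()['joints'].round(3))
a=plane('top',(257,148),.10);print('bottle_small approx',a)"
```

```text
clock: 13.5
position: [0.4712, -0.2801, 0.1598]
ee_rot: [-0.024, 2.947, 0.202]
force: [0.2, -0.6, 0.2]
width: 0.654
pos [ 0.4712 -0.2801  0.1598] yaw -179.8 tilt [0.185 0.137] | turn -0.2 shift now-axes [-4.032  0.673  1.89 ] after-turn [-4.313  0.834  0.995] F [ 0.22 -0.59  0.22] w 60.0 t 13.5
[ 1.304  0.609 -1.044  1.885  0.438  0.835  1.688]
bottle_small approx [ 0.72718738 -0.2181148   0.1       ]
```

```bash
python3 -m jog '[60,-0.4,0.06,0.18,0,60,-0.8,0.13,0.38,-0.1,60,-0.8,0.13,0.38,-0.1,60,-0.8,0.13,0.38,0,60,-0.8,0.13,0.38,0,60,-0.4,0.06,0.18,0,60,0,0,0,0]'; python3 -c "
from h import *
tgt([.6428,-.2425,.056],181.4);print(observe()['joints'].round(3))
im=get_image('wrist');cv2.imwrite('pics/w2.png',im[:,:,::-1])"
```

```text
clock: 14.08
position: [0.6454, -0.2464, 0.1156]
ee_rot: [-0.02, 2.949, 0.199]
force: [-0.7, -0.3, 0.2]
width: 0.657
pos [ 0.6454 -0.2464  0.1156] yaw -179.9 tilt [0.183 0.134] | turn -0.22 shift now-axes [ 0.339 -0.098  1.453] after-turn [0.063 0.099 1.49 ] F [-0.66 -0.25  0.22] w 60.3 t 14.08
[ 0.917  0.793 -0.886  1.603  0.541  0.879  1.505]
```

View pics/w2.png

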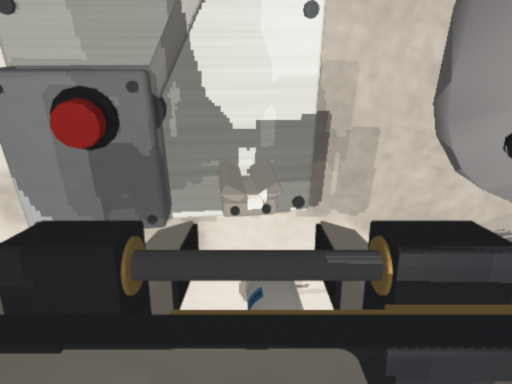

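The wrist view shows the V block at (250,200), centred between the fingers. Tilt has built up in the wrist. I'll grip the bolted V block so the flat pads square up against it.

```bash
python3 -m jog '[60,0.17,-0.05,0.4,-0.1,60,0.17,-0.05,0.5,-0.1,60,0,0,0.5,0,60,0,0,0,0]'; python3 -c "
from h import *
tgt([.6428,-.2425,.056],181.4)"; python3 -m jog '[50,0,0,0,0,44,0,0,0,0,40,0,0,0,0,36,0,0,0,0,34,0,0,0,0,34,0,0,0,0]' 20;python3 -c "
from h import *
tgt([.6428,-.2425,.056],181.4);print(observe()['ft_torque'])"
```

```text
clock: 14.47
position: [0.6389, -0.2454, 0.058]
ee_rot: [-0.042, 2.948, 0.193]
force: [-0.2, 0.2, -0.7]
width: 0.655
pos [ 0.6389 -0.2454  0.058 ] yaw -179.1 tilt [0.183 0.132] | turn -0.08 shift now-axes [-0.088  0.06   0.076] after-turn [-0.1    0.069  0.05 ] F [-0.23  0.24 -0.73] w 60.2 t 14.47
clock: 14.97
position: [0.6364, -0.2436, 0.0603]
ee_rot: [-0.039, 2.948, 0.2]
force: [7.2, 1.7, -14.8]
width: 0.416
pos [ 0.6364 -0.2436  0.0603] yaw -179.2 tilt [0.183 0.136] | turn -0.1 shift now-axes [-0.137  0.007  0.138] after-turn [-0.16   0.023  0.108] F [  7.16   1.66 -14.77] w 38.1 t 14.97
[-0.54350149 -0.87108494 -0.18039099]
```

```bash
python3 -m jog '[34,0,0,0,0,34,0,0,0,0,34,0,0,0,0,34,0,0,0,0,34,0,0,0,0,34,0,0,0,0,34,0,0,0,0,34,0,0,0,0]' 60;python3 -c "
from h import *
tgt([.6428,-.2425,.056],181.4);print(observe()['ft_torque'])"
```

```text
clock: 15.63
position: [0.6364, -0.2436, 0.0601]
ee_rot: [-0.039, 2.945, 0.202]
force: [7.0, 3.7, -13.7]
width: 0.399
pos [ 0.6364 -0.2436  0.0601] yaw -179.2 tilt [0.186 0.138] | turn -0.11 shift now-axes [-0.137  0.008  0.134] after-turn [-0.16   0.024  0.104] F [  6.98   3.65 -13.74] w 36.6 t 15.63
[-0.86405597 -0.65343225 -0.33162745]
```

```bash
python3 -m jog '[34,-0.1,0.1,0,0,34,-0.1,0.1,0,0,34,-0.1,0.1,0,0,34,-0.1,0.1,0,0]';python3 -c "
from h import *
tgt([.6428,-.2425,.056],181.4);print(observe()['ft_torque'])"; python3 -m jog '[34,-0.1,0.15,0,0,34,-0.1,0.15,0,0,34,-0.1,0.15,0,0,34,-0.1,0.15,0,0,34,-0.1,0.15,0,0,34,-0.1,0.15,0,0]';python3 -c "
from h import *
tgt([.6428,-.2425,.056],181.4);print(observe()['ft_torque'])"
```

```text
clock: 15.97
position: [0.637, -0.2432, 0.0601]
ee_rot: [-0.023, 2.974, 0.176]
force: [-9.6, -7.4, -4.9]
width: 0.399
pos [ 0.637  -0.2432  0.0601] yaw -179.7 tilt [0.16  0.118] | turn -0.18 shift now-axes [-0.126  0.003  0.127] after-turn [-0.145  0.015  0.103] F [-9.59 -7.36 -4.9 ] w 36.7 t 15.97
[-1.92104504  1.90012763  0.35518895]
clock: 16.47
position: [0.6378, -0.2425, 0.0602]
ee_rot: [0.014, 3.017, 0.116]
force: [-6.6, -12.9, -7.2]
width: 0.394
pos [ 0.6378 -0.2425  0.0602] yaw 179.2 tilt [0.122 0.076] | turn -0.37 shift now-axes [-0.112 -0.009  0.12 ] after-turn [-0.126 -0.004  0.106] F [ -6.57 -12.86  -7.22] w 36.2 t 16.47
[-1.99992053  1.50548252  0.11317148]
```

```bash
python3 -m jog '[34,-0.15,0.15,0,-0.1,34,-0.15,0.15,0,-0.1,34,-0.15,0.15,0,-0.1,34,-0.15,0.15,0,-0.1,34,-0.15,0.15,0,-0.1,34,-0.15,0.15,0,-0.1,34,-0.15,0.12,0,0,34,-0.15,0.12,0,0]';python3 -c "
from h import *
tgt([.6428,-.2425,.056],181.4);print(observe()['ft_torque'])"
```

```text
clock: 17.13
position: [0.6397, -0.2416, 0.06]
ee_rot: [-0.017, 3.104, 0.036]
force: [-19.8, -9.3, 5.9]
width: 0.392
pos [ 0.6397 -0.2416  0.06  ] yaw -179.4 tilt [0.037 0.023] | turn -0.13 shift now-axes [-0.073 -0.026  0.103] after-turn [-0.077 -0.024  0.101] F [-19.79  -9.3    5.89] w 36.0 t 17.13
[-0.91693657  3.74484365  0.15466979]
```

```bash
python3 -m jog '[34,-0.13,0.1,0,-0.1,34,-0.12,0.1,0,-0.1,34,0,0,0,0]';python3 -c "
from h import *
tgt([.6428,-.2425,.056],181.4);print(observe()['ft_torque'])"
```

```text
clock: 17.38
position: [0.6398, -0.2417, 0.0604]
ee_rot: [-0.033, 3.123, 0.023]
force: [14.1, 7.2, -19.7]
width: 0.391
pos [ 0.6398 -0.2417  0.0604] yaw -178.8 tilt [0.019 0.015] | turn -0.03 shift now-axes [-0.073 -0.024  0.11 ] after-turn [-0.075 -0.023  0.109] F [ 14.08   7.2  -19.74] w 35.9 t 17.38
[ 2.27234791 -3.4724167  -0.22196031]
```

Tilt is now about 1°. Gripping the V also confirmed its centreline at y≈-0.242. I'll release, go up, and go to the pot.

```bash
python3 -m jog '[60,0,0,0,0,60,0,0,0,0,60,0,0,0,0,60,0,0,-0.4,0,60,0,0,-0.8,0,60,0,0,-0.8,0,60,0,0,-0.4,0,60,0.4,0,0,0,60,0.9,0,0,0,60,0.9,0,0,0,60,0.9,0,0,0,60,0.5,0,0,0,60,0,0,0,0]' 10;python3 -c "
from h import *
tgt([.45,-.1553,.15],95);print(observe()['joints'])"
```

```text
clock: 18.47
position: [0.4959, -0.243, 0.1755]
ee_rot: [-0.039, 3.101, 0.015]
force: [0.3, -0.2, -0.0]
width: 0.654
pos [ 0.4959 -0.243   0.1755] yaw -178.6 tilt [0.04 0.01] | turn 14.41 shift now-axes [1.118 2.214 0.614] after-turn [ 2.284 -0.953  0.639] F [ 0.3  -0.19 -0.02] w 60.1 t 18.47
[ 1.00876737  0.53824009 -0.89566585  1.82062655  0.48050503  0.97985979
  1.5177261 ]
```

```bash
python3 -m jog '[60,0,0,0,0.5,60,0,0,0,0.9,60,0,0,0,0.9,60,0,0,0,0.9,60,0,0,0,0.9,60,0,0,0,0.9,60,0,0,0,0.9,60,0,0,0,0.9,60,0,0,0,0.9,60,0,0,0,0.9,60,0,0,0,0.9,60,0,0,0,0.9,60,0,0,0,0.9,60,0,0,0,0.9,60,0,0,0,0.9,60,0,0,0,0.9,60,0,0,0,0.5,60,0,0,0,0]';python3 -c "
from h import *
tgt([.45,-.1553,.13],95)"
```

```text
clock: 19.97
position: [0.5177, -0.2372, 0.2076]
ee_rot: [2.158, 2.195, 0.085]
force: [0.3, 0.3, -0.6]
width: 0.655
pos [ 0.5177 -0.2372  0.2076] yaw 91.0 tilt [ 0.083 -0.004] | turn -0.67 shift now-axes [ 2.086 -1.813  1.783] after-turn [ 2.188 -1.508  1.939] F [ 0.33  0.27 -0.6 ] w 60.1 t 19.97
```

```bash
python3 -m jog '[56,0,0,0,-0.4,56,0,0,0,-0.8,56,0,0,0,-0.8,56,0,0,0,-0.8,56,0,0,0,-0.8,56,0,0,0,-0.8,56,0,0,0,-0.8,56,0,0,0,-0.8,56,0,0,0,-0.8,56,0,0,0,-0.8,56,0,0,0,-0.8,56,0,0,0,-0.8,56,0,0,0,-0.8,56,0,0,0,-0.8,56,0,0,0,-0.8,56,0,0,0,-0.8,56,0,0,0,-0.8,56,0,0,0,-0.8,56,0,0,0,-0.4,56,0,0,0,0]';python3 -c "
from h import *
tgt([.45,-.1553,.13],181.4)"
```

```text
clock: 21.63
position: [0.5361, -0.2301, 0.2334]
ee_rot: [-0.14, 3.021, -0.028]
force: [-0.2, -0.5, -0.2]
width: 0.608
pos [ 0.5361 -0.2301  0.2334] yaw -174.6 tilt [ 0.118 -0.013] | turn 0.66 shift now-axes [2.254 2.12  2.289] after-turn [2.107 1.923 2.584] F [-0.2  -0.45 -0.19] w 55.8 t 21.63
```

```bash
python3 -m jog '[56,0.3,0.3,0.3,0.3,56,0.5,0.5,0.5,0.3,56,0.5,0.45,0.55,0,56,0.5,0.45,0.5,0,56,0.35,0.3,0.4,0,56,0,0,0,0,56,0,0,0,0]';python3 -c "
from h import *
tgt([.45,-.1553,.13],181.4)
im=get_image('wrist');cv2.imwrite('pics/w3.png',im[:,:,::-1])
b=cv2.cvtColor(im,cv2.COLOR_RGB2HSV);H,S,V=cv2.split(b);q=blobs((H>95)&(H<125)&(S>120)&(V>40),(0,0,512,384));print(q,plane('wrist',q[0][1],.062))"
```

```text
clock: 22.22
position: [0.4616, -0.1527, 0.1353]
ee_rot: [-0.039, 3.01, -0.026]
force: [0.6, 0.1, 0.4]
width: 0.612
pos [ 0.4616 -0.1527  0.1353] yaw -178.4 tilt [ 0.131 -0.016] | turn 0.03 shift now-axes [ 0.307 -0.054  0.094] after-turn [ 0.292 -0.057  0.132] F [0.61 0.13 0.35] w 56.2 t 22.22
[(2827, array([258.45, 177.41]))] [ 0.44677548 -0.15325145  0.062     ]
```

View pics/w3.png

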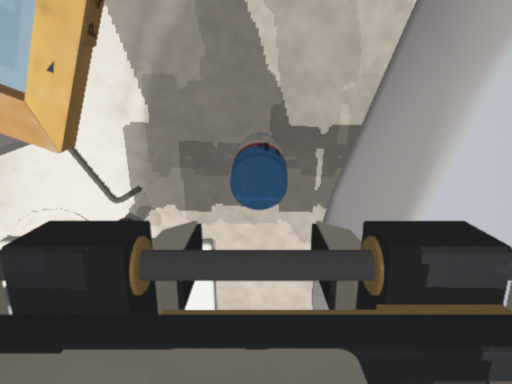

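The pot lid is at (258,177), centred between the fingers. The tray wall on the right is clear, so I'll narrow the opening to 46 mm and descend.

```bash
python3 -c "
from h import *
tgt([.449,-.154,.058],181.4)"; python3 -m jog '[46,0.2,0,0,0,46,0.2,-0.02,0,0,46,0,0,0,0]';python3 -c "
from h import *
tgt([.449,-.154,.058],181.4)"
```

```text
pos [ 0.4617 -0.1528  0.1354] yaw -178.5 tilt [ 0.131 -0.015] | turn 0.02 shift now-axes [0.569 0.015 1.876] after-turn [ 0.319 -0.021  1.934] F [-0.42  0.17 -0.24] w 56.5 t 22.27
clock: 22.52
position: [0.4486, -0.1557, 0.1359]
ee_rot: [-0.036, 3.005, -0.028]
force: [-0.3, -0.8, -0.6]
width: 0.506
pos [ 0.4486 -0.1557  0.1359] yaw -178.5 tilt [ 0.136 -0.017] | turn 0.01 shift now-axes [0.254 0.081 1.93 ] after-turn [-0.011  0.041  1.948] F [-0.31 -0.84 -0.61] w 46.5 t 22.52
```

```bash
python3 -m jog '[46,0.06,0.05,0.4,0,46,0.07,0,0.5,0,46,0.07,0,0.5,0,46,0.05,0,0.4,0,46,0,0,0,0,46,0,0,0,0]';python3 -c "
from h import *
tgt([.449,-.154,.058],181.4)"
```

```text
clock: 23.02
position: [0.4534, -0.1599, 0.0652]
ee_rot: [-0.025, 2.994, -0.034]
force: [-0.2, 0.0, 1.3]
width: 0.5
pos [ 0.4534 -0.1599  0.0652] yaw -178.9 tilt [ 0.147 -0.021] | turn -0.06 shift now-axes [0.132 0.153 0.158] after-turn [0.106 0.15  0.179] F [-0.23  0.03  1.34] w 45.9 t 23.02
```

```bash
python3 -m jog '[46,0.1,0.13,0.12,0,46,0,0,0,0,40,0,0,0,0,36,0,0,0,0,34,0,0,0,0,34,0,0,0,0,34,0,0,0,0]' 12;python3 -c "
from h import *
tgt([.449,-.154,.058],181.4)"
```

```text
clock: 23.6
position: [0.4536, -0.1577, 0.0649]
ee_rot: [-0.02, 2.988, -0.039]
force: [0.5, -0.2, 0.1]
width: 0.412
pos [ 0.4536 -0.1577  0.0649] yaw -179.1 tilt [ 0.153 -0.025] | turn -0.09 shift now-axes [0.139 0.097 0.152] after-turn [0.113 0.094 0.174] F [ 0.48 -0.19  0.11] w 37.8 t 23.6
```

```bash
python3 -m jog '[34,0,0,-0.3,0,34,-0.03,0,-0.5,0,34,-0.03,0,-0.5,0,34,-0.03,0,-0.4,0,34,0,0,0,0,34,0,0,0,0]';python3 -c "
from h import *
tgt([.605,-.2425,.12],181.4)"
```

```text
clock: 24.1
position: [0.4459, -0.156, 0.1353]
ee_rot: [-0.02, 2.99, -0.038]
force: [0.3, -0.9, -1.3]
width: 0.408
pos [ 0.4459 -0.156   0.1353] yaw -179.1 tilt [ 0.151 -0.024] | turn -0.08 shift now-axes [-3.84  -2.199  1.032] after-turn [-3.923 -2.26   0.383] F [ 0.26 -0.87 -1.31] w 37.5 t 24.1
```

```bash
python3 -m jog '[34,-0.35,-0.2,0.06,0,34,-0.7,-0.4,0.13,0,34,-0.7,-0.4,0.13,0,34,-0.7,-0.4,0.13,0,34,-0.7,-0.4,0.13,0,34,-0.4,-0.25,0.08,0,34,-0.15,-0.1,0.02,0,34,0,0,0,0,34,0,0,0,0]';python3 -c "
from h import *
tgt([.612,-.2425,.08],181.4)
im=get_image('wrist');cv2.imwrite('pics/w4.png',im[:,:,::-1])"
```

```text
clock: 24.85
position: [0.598, -0.2446, 0.1221]
ee_rot: [-0.02, 3.003, -0.042]
force: [-0.4, 0.4, -0.0]
width: 0.413
pos [ 0.598  -0.2446  0.1221] yaw -179.1 tilt [ 0.138 -0.027] | turn -0.09 shift now-axes [-0.202  0.079  1.089] after-turn [-0.351  0.044  1.052] F [-0.38  0.39 -0.03] w 37.9 t 24.85
```

View pics/w4.png

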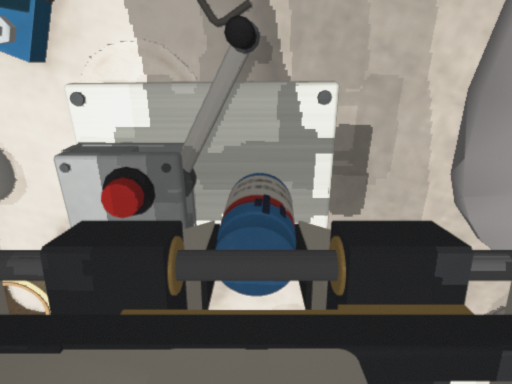

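The wrist view shows the arm cocked, with its bar running from (190,165) to the post at (240,35). The pot is held upright in front of the V.

```bash
python3 -m jog '[34,0.03,0.04,0.3,0,34,0.03,0.02,0.3,-0.05,34,0.03,0,0.25,0,34,0.01,0,0.15,0,34,0,0,0,0,34,0,0,0,0]';python3 -c "
from h import *
tgt([.6244,-.2425,.079],181.4)"
```

```text
clock: 25.4
position: [0.5944, -0.2404, 0.0767]
ee_rot: [-0.034, 3.007, -0.043]
force: [0.2, -0.5, -0.2]
width: 0.413
pos [ 0.5944 -0.2404  0.0767] yaw -178.6 tilt [ 0.134 -0.027] | turn 0.0 shift now-axes [-0.751 -0.071  0.045] after-turn [-0.75  -0.072 -0.057] F [ 0.16 -0.51 -0.15] w 37.9 t 25.4
```

```bash
python3 -m jog '[34,-0.2,-0.02,0,0,34,-0.2,-0.02,0.01,0,34,-0.12,-0.02,0.01,0,34,0,0,0,0]';python3 -c "
from h import *
tgt([.6244,-.2425,.079],181.4)"
```

```text
clock: 25.73
position: [0.6179, -0.2426, 0.08]
ee_rot: [-0.034, 3.006, -0.043]
force: [0.1, 0.3, -0.5]
width: 0.414
pos [ 0.6179 -0.2426  0.08  ] yaw -178.6 tilt [ 0.135 -0.027] | turn 0.0 shift now-axes [-0.158  0.001  0.046] after-turn [-0.163 -0.     0.025] F [ 0.1   0.25 -0.47] w 38.0 t 25.73
```

```bash
A='from h import *
tgt([.6244,-.2425,.077],181.4)'; python3 -m jog '[34,-0.12,0,0.02,0]'>/dev/null; python3 -c "$A";python3 -m jog '[34,-0.1,0,0.02,0]'>/dev/null; python3 -c "$A"
```

```text
pos [ 0.6225 -0.2424  0.0799] yaw -178.6 tilt [ 0.134 -0.027] | turn -0.0 shift now-axes [-0.038 -0.001  0.079] after-turn [-0.048 -0.004  0.073] F [-13.    10.59   3.11] w 37.8 t 25.82
pos [ 0.6245 -0.2412  0.079 ] yaw -178.6 tilt [ 0.129 -0.026] | turn -0.0 shift now-axes [ 0.009 -0.03   0.049] after-turn [ 0.003 -0.032  0.049] F [-15.23   2.92   7.74] w 37.8 t 25.9
```

```bash
A='from h import *
tgt([.6244,-.2425,.077],181.4)'; python3 -m jog '[34,0.02,0,0.04,0]'>/dev/null; python3 -c "$A";python3 -m jog '[34,0,0,0.06,0]'>/dev/null; python3 -c "$A";python3 -m jog '[34,-0.02,0,0.05,0]'>/dev/null; python3 -c "$A"
```

```text
pos [ 0.6237 -0.2409  0.0773] yaw -178.6 tilt [ 0.127 -0.026] | turn 0.0 shift now-axes [-0.015 -0.041  0.01 ] after-turn [-0.016 -0.041  0.007] F [ 0.68  0.24 -0.49] w 37.7 t 25.98
pos [ 0.6241 -0.2409  0.0749] yaw -178.6 tilt [ 0.127 -0.026] | turn 0.0 shift now-axes [-0.013 -0.043 -0.049] after-turn [-0.006 -0.041 -0.051] F [-2.24 -1.42  1.46] w 37.6 t 26.07
pos [ 0.625  -0.2411  0.0735] yaw -178.6 tilt [ 0.126 -0.027] | turn 0.0 shift now-axes [ 0.005 -0.036 -0.088] after-turn [ 0.016 -0.034 -0.088] F [-8.79  0.86 17.19] w 37.8 t 26.15
```

```bash
python3 -m jog '[37,0,0,-0.02,0,39,0,0,0,0,44,0,0,0,0,50,0,0,0,0,50,0,0,0,0,50,0,0,-0.3,0,50,0,0,-0.6,0,50,0,0,-0.7,0,50,0,0,-0.7,0,50,0,0,-0.3,0,50,0,0,0,0]' 12;python3 -c "
from h import *
tgt([.5966,-.3303,.13],181.4)
im=get_image('wrist');cv2.imwrite('pics/w5.png',im[:,:,::-1])
for n in('top','scene'):cv2.imwrite(f'pics/{n}5.png',get_image(n)[:,:,::-1])
for n,p in(('top0',[.6198,-.2425,.078]),):print(proj('wrist',p),proj('top',p),proj('scene',p))"
```

```text
clock: 27.07
position: [0.6122, -0.2377, 0.184]
ee_rot: [-0.035, 3.013, -0.041]
force: [-0.5, -0.8, 1.0]
width: 0.542
pos [ 0.6122 -0.2377  0.184 ] yaw -178.5 tilt [ 0.128 -0.025] | turn 0.01 shift now-axes [ 0.618 -2.267  1.348] after-turn [ 0.447 -2.305  1.351] F [-0.45 -0.84  1.02] w 49.8 t 27.07
[253.40052232 195.77841102] [264.71442836 188.26609596] [259.363912   174.58099657]
```

View pics/w5.png

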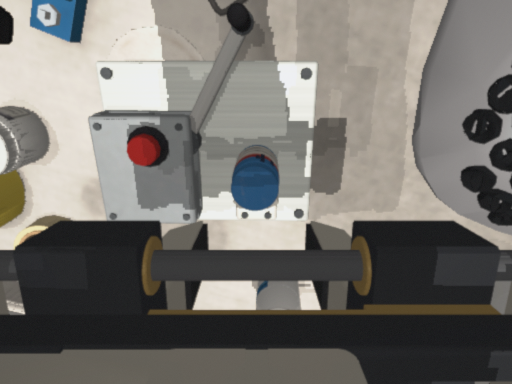

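The pot stands upright in the V (lid about (256,185)) with the arm still cocked. I'll check its seating numerically, using the trigger as a reference.

```bash
python3 -c "
from h import *
for n in('wrist','top','scene'):
    f={'wrist':'w5','top':'top5','scene':'scene5'}[n];im=cv2.imread(f'pics/{f}.png');H,S,V=cv2.split(cv2.cvtColor(im,cv2.COLOR_BGR2HSV))
    bl=(H>95)&(H<125)&(S>110)&(V>40);rd=((H<8)|(H>172))&(S>130)&(V>60)
    rp=proj(n,[.5968,-.3303,.064]);pp=proj(n,[.6198,-.2425,.070])
    for nm,m,p in(('red',rd,rp),('blue',bl,pp)):
        u,v=p.astype(int);d=40;print(n,nm,'pred',p.round(1),blobs(m,(max(u-d,0),max(v-d,0),u+d,v+d))[:1])
"
```

```text
wrist red pred [138.6 157.1] [(823, array([143.21, 149.27]))]
wrist blue pred [253.8 191.8] [(1986, array([254.74, 183.28]))]
top red pred [296.2 198.3] [(37, array([297.38, 199.62]))]
top blue pred [264.7 188.8] []
scene red pred [292.6 172.5] [(56, array([292.16, 174.32]))]
scene blue pred [259.3 177.7] [(175, array([259.05, 179.11]))]
```

```bash
python3 -m jog '[0,0.2,-0.4,0,0,0,0.2,-0.8,0.1,0,0,0.2,-0.7,0.3,0,0,0.1,-0.3,0.5,0,0,0,0,0.4,0,0,0,0,0,0,0,0,0,0,0]' 12;python3 -c "
from h import *
tgt([.5936,-.3297,.092],181.4)"
```

```text
clock: 27.8
position: [0.5863, -0.3291, 0.1133]
ee_rot: [-0.041, 3.03, -0.029]
force: [-0.1, -0.6, 0.7]
width: 0.087
pos [ 0.5863 -0.3291  0.1133] yaw -178.4 tilt [ 0.111 -0.017] | turn 0.03 shift now-axes [-0.121 -0.008  0.55 ] after-turn [-0.181 -0.019  0.533] F [-0.09 -0.61  0.68] w 8.0 t 27.8
```

```bash
A='from h import *
tgt([.5936,-.3297,.083],181.4)'; python3 -m jog '[0,-0.15,0,0.2,0,0,0,0,0.25,0,0,0,0,0,0]'>/dev/null;python3 -c "$A"; python3 -m jog '[0,-0.03,0,0.1,0]'>/dev/null;python3 -c "$A"
```

```text
pos [ 0.5952 -0.3273  0.0944] yaw -178.3 tilt [ 0.11  -0.016] | turn 0.05 shift now-axes [ 0.073 -0.054  0.28 ] after-turn [ 0.041 -0.06   0.285] F [-0.28 -0.12  0.06] w 0.5 t 28.05
pos [ 0.5978 -0.3266  0.0911] yaw -178.2 tilt [ 0.111 -0.016] | turn 0.06 shift now-axes [ 0.129 -0.072  0.192] after-turn [ 0.107 -0.076  0.204] F [ 0.2  -0.33  0.81] w 0.6 t 28.13
```

```bash
A='from h import *
tgt([.5936,-.3297,.083],181.4)'; python3 -m jog '[0,0.12,-0.07,0.02,0]'>/dev/null;python3 -c "$A"; python3 -m jog '[0,0,0,0.1,0]'>/dev/null;python3 -c "$A"; python3 -m jog '[0,0,0,0.1,0]'>/dev/null;python3 -c "$A"
```

```text
pos [ 0.5949 -0.3277  0.09  ] yaw -178.1 tilt [ 0.113 -0.014] | turn 0.09 shift now-axes [ 0.053 -0.047  0.17 ] after-turn [ 0.033 -0.05   0.174] F [1.64 1.43 2.49] w 0.3 t 28.22
pos [ 0.5949 -0.3282  0.087 ] yaw -178.1 tilt [ 0.113 -0.016] | turn 0.09 shift now-axes [ 0.044 -0.035  0.097] after-turn [ 0.032 -0.038  0.101] F [-9.4  -2.23 13.69] w 0.9 t 28.3
pos [ 0.5949 -0.3283  0.0841] yaw -178.1 tilt [ 0.113 -0.017] | turn 0.09 shift now-axes [ 0.037 -0.032  0.024] after-turn [ 0.034 -0.033  0.027] F [0.45 0.18 3.98] w 0.7 t 28.38
```

```bash
A='from h import *
tgt([.5936,-.3297,.083],181.4)'; python3 -m jog '[0,0,0,0.08,0]'>/dev/null;python3 -c "$A"; python3 -c "
from h import *
im=get_image('top');cv2.imwrite('pics/top6.png',im[:,:,::-1]);im=get_image('wrist');cv2.imwrite('pics/w6.png',im[:,:,::-1])"
```

```text
pos [ 0.5951 -0.3285  0.0817] yaw -178.1 tilt [ 0.113 -0.017] | turn 0.09 shift now-axes [ 0.034 -0.03  -0.037] after-turn [ 0.037 -0.03  -0.034] F [-3.93  2.14 14.21] w 0.1 t 28.47
```

View pics/w6.png

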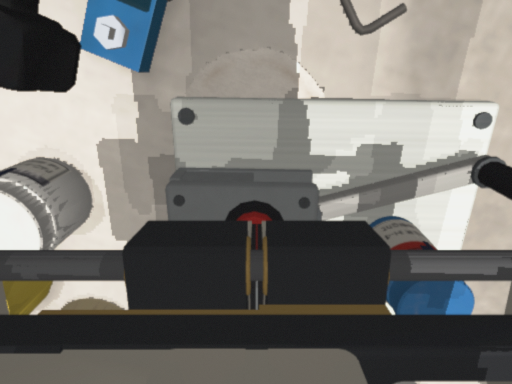

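The arm has snapped over and its bar lies against the upright pot. I'll lift off for a final check.

```bash
python3 -m jog '[0,0,0,-0.3,0,0,0,0,-0.7,0,0,0,0,-0.8,0,0,0,0,-0.8,0,0,0.5,0,-0.5,0,0,0.8,0,0,0,0,0.8,0,0,0,0,0.8,0,0,0,0,0.4,0,0,0,0,0,0,0,0]';python3 -c "
from h import *
tgt([.5936,-.3297,.083],181.4)
S={n:get_image(n)[:,:,::-1].copy() for n in('wrist','top','scene')}
for n in S:cv2.imwrite(f'pics/{n}7.png',S[n])
a=cv2.resize(S['scene'][130:260,180:350],(600,459),interpolation=cv2.INTER_CUBIC);b=cv2.resize(S['wrist'],(612,459))[:,:]
cv2.imwrite('pics/fin.png',cv2.resize(np.hstack([a,b]),(800,303)))
# arm angle from post in wrist view
H,Sa,V=cv2.split(cv2.cvtColor(S['wrist'],cv2.COLOR_BGR2HSV))
for q in(0,.21):
    t=np.radians(79.43)+q;p=[.59637+.105*np.cos(t),-.3057+.105*np.sin(t),.077];print('post pred q',q,proj('wrist',p).round(1))
print('pot pred',proj('wrist',[.6198,-.2425,.07]).round(1),blobs((H>95)&(H<125)&(Sa>110)&(V>40),(0,0,512,384)))"
```

```text
clock: 29.4
position: [0.445, -0.3296, 0.2038]
ee_rot: [-0.057, 3.023, -0.041]
force: [0.3, 0.2, 0.5]
width: 0.002
pos [ 0.445  -0.3296  0.2038] yaw -177.7 tilt [ 0.118 -0.025] | turn 0.14 shift now-axes [-3.335 -0.049  3.435] after-turn [-3.714 -0.094  3.019] F [0.29 0.17 0.54] w 0.2 t 29.4
post pred q 0 [382.5 340.4]
post pred q 0.21 [388.5 323. ]
pot pred [339.6 336.1] [(2244, array([ 90.72, 145.44])), (1412, array([205.55, 164.08])), (465, array([147.97, 217.87]))]
```

View pics/fin.png

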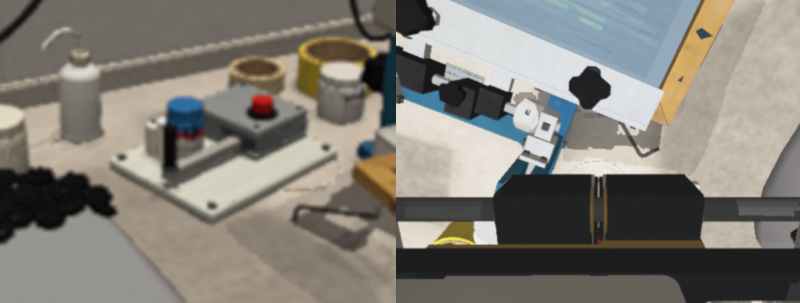

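The final view shows the pot upright in the V with the bar across it, the trigger back up and the robot clear. One numeric check, then I'll hand it in.

```bash
python3 -c "
from h import *
im=cv2.imread('pics/scene7.png');H,S,V=cv2.split(cv2.cvtColor(im,cv2.COLOR_BGR2HSV))
for q in(0,.21):
    t=np.radians(79.43)+q;print('post mid pred q',q,proj('scene',[.59637+.105*np.cos(t),-.3057+.105*np.sin(t),.057]).round(1))
print(blobs(V<60,(240,172,265,212)),'lid pred',proj('scene',[.6198,-.2425,.07]).round(1),blobs((H>95)&(H<125)&(S>110)&(V>40),(240,150,280,200)))
a=cv2.imread('pics/scene0.png').astype(int);d=(abs(a-im).max(2)>40);print('change near bottles/jars',d[100:205,105:230].mean().round(3),d[150:185,315:338].mean().round(3))
print(sign_off())"
```

```text
post mid pred q 0 [247.5 188.6]
post mid pred q 0.21 [253.4 192.2]
[(119, array([252.53, 193.16])), (10, array([263.1, 186.1])), (4, array([259.5, 186.5]))] lid pred [259.3 177.7] [(190, array([259.3 , 178.66]))]
change near bottles/jars 0.0 0.0
the job is handed in; nothing more can be done
None
```

The ink pot is clamped in the V, and I handed the job in at about 29.5 s of the 72 s allowed. I eased the arm back by its post until the catch held and let go. Then I stood the pot in the V, took the hand off it and pressed the trigger so the arm snapped over.

**Last checks:**
- **Arm:** in the scene view the post is at (252.5, 193.2). The prediction is (253.4, 192.2) for an arm clamping the pot, and (247.5, 188.6) for one shut and empty.
- **Pot:** it stands upright and its lid is within 1 px of where a seated pot's should be.
- **Bystanders:** the picture regions I compared around the jars and bottles show no change.
- **Robot:** it is clear of everything, with forces near zero.

**What did not go cleanly:**
- **Cocking force:** the catch came at about q = 1.25 to 1.3 rad, with a short touch on the buffer at about 14 N in all. Earlier, near q = 1.03, one reading rose to 16.6 N. The catch was not there, so I took it for the sear and backed off, but a slower second pass met only about 11 N. I did not find out why.
- **Hand tilt:** pulling the post tilted the hand by about 13°. I squared it by gripping the bolted V block and leaning on it with up to about 20 N, an extra contact with the clamp that you had not asked for. About 7° came back later in the plane between the fingers, which left the pot upright.

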